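Shut the gear-case cover and lock its quarter-turn fastener

TASK

The gear case of the green dividing workhead has been left with its hinged top cover up. With the fingertips, push the cover down from above until it is fully shut, without slamming it; then set a fingertip in the slot of its round quarter-turn fastener and turn it clockwise a full quarter turn, to its stop, so that the cover is locked. Only push and turn: do not lift the cover higher or take hold of it from underneath, and leave the loose tools and parts around it where they are.

Things in the scene. Friction and masses are not known exactly. Their poses are not given: they have to be found in the camera images.
- gearcase: Fixed green cast gear case, open on top with gears inside, 210 mm (x) by 200 mm (y), on a dark base plate 270 x 430 x 20 mm. Dark index drum on its +y side, spindle nose on its -y side, both lower than the cover. Origin: on the bench under the case's middle; x from the case's front to its hinge side, z up. At yaw 0 the front faces the robot; place and yaw (0.4 rad either way) vary.
- cover (a joint): Angle of the light-green top cover about its hinge, rad: 0 = shut, level on the case (firm stop); larger = front edge higher (stop at 1.15). It begins at 0.35 to 0.8. The hinge is stiff: the cover stays where it is left and takes about 1 to 5 N near its front edge to push down.
- cover_hinge (a point): Point on the cover's hinge axis at mid-width, 121 mm above the bench, 105 mm in x from the gearcase origin. Axes are the cover's: y along the hinge, x from front edge to hinge, z out of its outer face. The cover is a 6 mm plate, 206 mm wide, its mid-plane on the hinge axis (outer face 3 mm out), reaching 205 mm from axis to front edge.
- cover_front (a point): Middle of the cover's front (free) edge on its outer face; axes as the cover's. A round steel boss (radius 46 mm, 16 mm high) stands on the cover round the fastener, centred 145 mm from the hinge axis at mid-width. Left and right of the boss (50 to 100 mm from mid-width) the plate is bare and flat: a place to press.
- fastener (a joint): Turn of the fastener, rad, clockwise seen from above: 0 = open, slot from hinge to front edge; 1.57 = locked, slot parallel to the hinge, hard stop. Begins at 0 to 0.3; light friction (0.12 N m), stays where left. Its cam tongue goes under a keeper in the case front only with the cover down (within 0.02 rad of shut); if it is turned while the cover is up, the cover cannot shut.
- fastener_slot (a point): Centre of the slot's mouth, level with the boss top, 140 mm above the bench when shut; x along the slot, z out of the cover. The fastener is a smooth aluminium dial, radius 36 mm, flush in the boss; its straight slot with a black floor is 28 mm wide, 66 mm long, 13 mm deep. A fingertip narrower than the slot must push its wall off-centre, round the axis, else it spins idly.
- spanner_short: Loose steel spanner, 140 mm, lying on the base plate's ledge on the -y side of the case. Bystander, origin at its middle.
- spanner_long: Loose steel spanner, 200 mm, on the bench in front of the case. Bystander, origin at its middle.
- wheel: Loose green grinding wheel, 100 mm across, 20 mm thick, lying flat on the bench on the -y side. Bystander, origin under its centre.
- arbor: Loose steel arbor standing on its 48 mm flange, 85 mm high, on the -y side. Bystander, origin under its centre.
- oiler: Loose metal oil bottle with red cap, 52 mm across, 120 mm high, on the +y side. Bystander, origin under its centre.
- collet: Loose brass collet standing on end, 36 mm across at the top, 55 mm high, on the +y side. Bystander, origin under its centre.
- brush: Loose bench brush, 160 mm, lying in front of the case to the +y side. Bystander, origin at its middle.
- cover_seal (a point): Mid-width point on the underside of the cover's front edge (6 mm below cover_front); axes as the cover's. A black rubber seal, 3 mm thick and 14 mm wide, runs round the whole underside of the cover, 4 mm in from the edges. Fingers must not touch it: that would be taking hold of the cover from below.

How it is judged:
On the way, in this order (a step that is already met when the one before it is completed fails the run):
1. the cover is pushed down shut while the fastener is still open (value of joint cover below 0.03 rad and value of joint fastener below 0.8 rad), for 0.1 s.
2. the fastener is turned to locked with the cover shut (value of joint cover below 0.03 rad and value of joint fastener above 1.4 rad), for 0.2 s.
At the end, for the whole second after the job is handed in: The cover is shut (within 0.03 rad, 6 mm at its front edge) and the fastener is turned to locked (1.40 rad or more of its 1.57 rad) (all of step 2); the robot touches nothing.
It fails at once if the cover is slammed (turns shut faster than 3 rad/s, 0.6 m/s at its front edge) (velocity of joint cover below -3 rad/s).
It fails at once if the cover is lifted higher than it stood (value of joint cover above 0.95 rad).
It fails at once if the fingers reach under the cover or pinch it (touch the seal on its underside) (contact force between the fingers and cover_c13 above 0.5 N or contact force between the fingers and cover_c14 above 0.5 N or contact force between the fingers and cover_c15 above 0.5 N or contact force between the fingers and cover_c16 above 0.5 N).
It fails at once if a loose tool or part is picked up or pushed more than 25 mm from its place (distance of any of spanner_short, spanner_long, wheel, arbor, oiler, collet, brush from where it was at the start of the episode above 0.025 m).
It also fails if it takes over 48 s, if anything falls off the work surface, if the arm or the gripper's body presses on something with over 40 N, if the wrist force passes 120 N, or if a joint passes its speed limit or range.

ROBOT

A 7-joint arm with a two-finger parallel gripper is mounted at the origin on the work surface. World frame = base frame: x ahead of the robot, y to its left, z up, the work surface at z = 0. Lengths are in m, angles in rad, forces in N, time in s.
With the tool pointing down it reaches from about 0.35 to 0.9 m from the base axis. Payload 8.1 kg.
Tool frame: the origin (TCP) lies at the very end of the fingers, on their centre line; the grasp point (between the pads) lies 19 mm behind it; z points along the fingers, y is the line along which they close (so a half turn about z gives the same grasp; the last joint's range is limited). The gripper opens to 92 mm and grips with 3 to 60 N. Pads are 19 mm wide; open, the fingers measure 130 mm over their backs; the gripper's body (75 mm by 190 mm) begins 47 mm behind the grasp point.
Start: joints at [-1.25, 0.434, 0.025, 1.573, -0.012, 1.134, -0.075], TCP at [0.257, 0.57, 0.227] pointing down, gripper open.
Joint ranges: [-2.62, 2.62], [-0.44, 2.09], [-1.27, 1.32], [0.08, 2.57], [-1.32, 4.46], [0.12, 2], [-2.74, 2.74]. Speed limits (rad/s): [2.22, 2.22, 3.01, 3.01, 3.14, 3.14, 3.14].

INTERFACE

Orientations are given as a rotation vector (axis times angle).
In Python, from cell import arm gives the robot as it stands.
- The arm moves only by the tool jog_arm, never from a script. Its argument "rows" is a list of rows, each a list of 3 entries, a list of its own where there are three numbers: the shift along the world's x, y, z in cm, then the turn, a rotation vector about the world's x, y, z in degrees, then the opening, from 0 (shut) to 1 (fully open). A call has 1 to 8 rows; each row is the pose to reach, as a shift and turn from the pose commanded when the call began; what a row does not reach only later rows make up. A row lasts 1/8 s, in which the tool goes at most 62.5 mm and 10.7 degrees, less where a joint would pass 70% of its speed; a pose out of reach is approached as far as the arm can. A call with a gripper value outside its range is refused whole. The fingers move at their own pace and stop on an object; "newtons" is the grip in N (left out, the last holds). Time passes only in rows, so rows that repeat a pose let the fingers close. It gives the time, the measured TCP pose, the force, the opening and the grip force at its end, in the units of the state.
- arm.observe(): the state, without advancing time (a new reading comes with each control period).
- arm.get_image(name): name is "scene" or "top"; returns a dict with "img" (480x640x3 uint8, red, green, blue), "depth" (480x640 float32, m along the optical axis (not along the pixel's ray), 0 where there is no reading), "fx", "fy", "cx", "cy" (pixels), "dist_coeffs" ([k1, k2, p1, p2, k3] as OpenCV has them; the pictures are not rectified), "rvec" (rotation vector, rad) and "tvec" (3), from world to camera coordinates, as OpenCV has them. Camera axes: x right, y down, z forward; pixel columns grow to the right and rows downward; lengths in m; the calibration is good to about 2 mm. A picture is of the moment at which its call begins.
- arm.sign_off(): hands the job in; it is judged then, once.
The state is a dict: "clock": time; "joints": joint angles; "dq": joint speeds; "joint_efforts": joint torques, N m; "position": TCP position; "ee_rot": TCP orientation; "force": force on the tool from outside, world axes, zero at the start; "ft_torque": the same for the moment, N m; "width": opening from 0.0 (shut) to 1.0 (fully open); "gripper_force": force on a finger pad.
Only numpy, scipy, OpenCV 4.12 (cv2) and the standard library are available. Lean on these libraries where they do the work, as an engineer would, in place of code of your own. Each camera call takes 0.05 s, during which the arm holds its last target. There are 200 camera calls.

## Working session

There is one attempt and no reset: what is moved stays moved. The work goes in short steps, Python scripts to look and compute and a tool call to move; the robot and the scene stay as the last step left them, time stands still between calls to the robot, and variables do not carry over. Pictures are saved under pics/ and viewed, at most 10 in all, crops included, and the job is handed in when it is done.

Besides the shell and the picture viewer there is one more tool, called after "Emit:" by a JSON object that holds its "fn" and its "kwargs". jog_arm: Moves the arm, as the interface text tells. Its arguments: {"type":"object","properties":{"rows":{"type":"array","items":{"type":"array"}},"newtons":{"type":"number"}},"required":["rows"]}

```bash
mkdir -p pics; cat > h.py <<'E'
import numpy as np, cv2
from cell import arm
def shot(n):
    d=arm.get_image(n)
    K=np.array([[d['fx'],0,d['cx']],[0,d['fy'],d['cy']],[0,0,1]]);R=cv2.Rodrigues(np.array(d['rvec'],float))[0]
    return d,K,R,np.array(d['tvec'],float).ravel()
def cloud(d,K,R,t):
    v,u=np.mgrid[0:480,0:640]
    p=cv2.undistortPoints(np.stack([u.ravel(),v.ravel()],1).astype(np.float32)[:,None],K,np.array(d['dist_coeffs'],float))[:,0]
    z=d['depth'].ravel(); c=np.c_[p*z[:,None],z]
    w=(c-t)@R; w[z<=0]=np.nan
    return w.reshape(480,640,3)
E
python3 - <<'E'
from h import *
for n in ("scene","top"):
    s=shot(n); cv2.imwrite(f"pics/{n}0.png",s[0]['img'][:,:,::-1]); np.save(n+"0.npy",cloud(*s)); np.save(n+"0i.npy",s[0]['img'])
    print(n,-s[2].T@s[3],s[2][2])
print(arm.observe())
E
```

```text
scene [0.989097   0.60713044 0.68480284] [-0.46442669 -0.62682288 -0.62562044]
top [0.4961034  0.0297063  1.21929389] [ 3.07168862e-02  8.90220782e-04 -9.99527729e-01]
{'clock': 0.1, 'joints': array([-1.24962074,  0.43515308,  0.02497756,  1.57398441, -0.01160096,
        1.13395519, -0.07508973]), 'dq': array([-0.00037184, -0.00177299,  0.00045864, -0.00051206, -0.0007978 ,
       -0.00023289,  0.00046193]), 'joint_efforts': array([ 2.91128839e-03, -6.69127464e+01,  9.87782814e-01, -3.15146899e+01,
       -6.05367729e-02,  3.73445707e-02,  3.90938465e-05]), 'position': array([0.25687382, 0.569299  , 0.226032  ]), 'ee_rot': array([-6.60757799e-01, -3.07115360e+00,  2.11317585e-03]), 'force': array([ 0.278281  , -0.14850378, -0.24251748]), 'ft_torque': array([0.01793832, 0.02168361, 0.06307847]), 'gripper_force': 0.0, 'width': 1.0002609716025792}
```

View pics/top0.png

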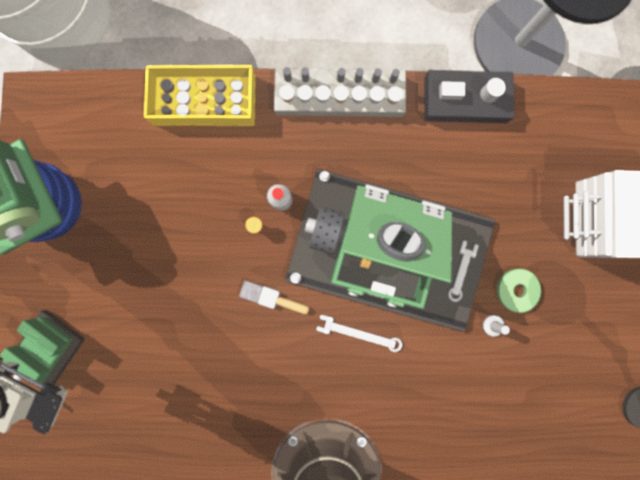

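View pics/scene0.png

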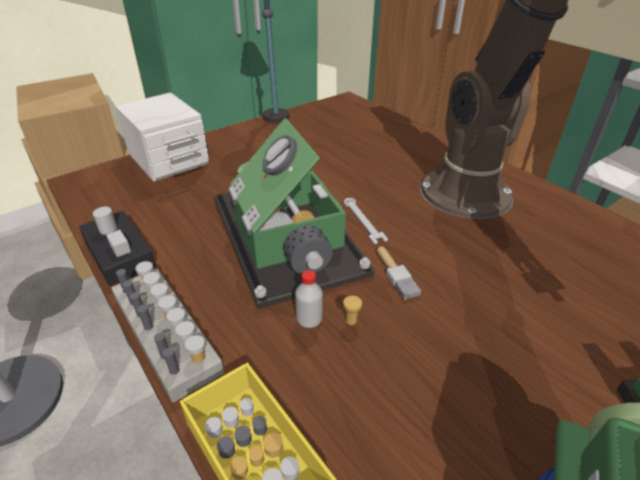

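The top view shows the case at about (400,245), with the raised cover's dial at (403,239), hinges at (376,192) and (433,209), and the front edge running (345,243) to (447,278). The scene view confirms the cover is up, with its slot at (278,155). The base plate corners are at about (320,172), (495,222), (467,328) and (288,278).

```bash
python3 - <<'E'
from h import *
w=np.load("top0.npy"); im=np.load("top0i.npy"); hsv=cv2.cvtColor(im,cv2.COLOR_RGB2HSV)
for uv in [(320,172),(495,222),(467,328),(288,278),(376,192),(433,209),(403,239),(430,258),(360,235),(270,197),(253,225),(520,291),(495,326)]: print(uv,w[uv[1],uv[0]].round(3),hsv[uv[1],uv[0]])
# cover plane
m=np.zeros((480,640),np.uint8); cv2.fillPoly(m,[np.array([(368,200),(445,222),(445,270),(350,240)])],1)
g=(m>0)&(hsv[...,0]>45)&(hsv[...,0]<75)&(hsv[...,1]>60)&(w[...,2]>.1)
P=w[g]; 
for _ in range(4):
    c=P.mean(0); n=np.linalg.svd(P-c,full_matrices=False)[2][2]; n*=np.sign(n[2]); r=(P-c)@n; P=P[abs(r)<.004]
h=np.cross(n,[0,0,1]); h/=np.linalg.norm(h)
print(len(P),c,n,"angle",np.arccos(n[2]),"hinge dir",h,"yaw",np.arctan2(-n[1],-n[0]))
f=np.cross(h,n); f*=-np.sign(f[2]) # down slope toward hinge
yaw=np.arctan2(f[1],f[0]); hd=np.array([-np.sin(yaw),np.cos(yaw),0]); print("yaw",yaw,f)
print("extent along slope",np.percentile((P-c)@f,[0.5,99.5]),"across",np.percentile((P-c)@hd,[.5,99.5]))
# base plate contour
rect=(w[...,2]>.012)&(w[...,2]<.028)&(w[...,0]>.3)&(w[...,0]<.85)&(abs(w[...,1]+.1)<.35)&(hsv[...,2]<90)&(hsv[...,1]<90)
k,l,s,ce=cv2.connectedComponentsWithStats(rect.astype(np.uint8)); i=1+s[1:,4].argmax(); B=w[l==i][:,:2].astype(np.float32); print(s[i],cv2.minAreaRect(B))
E
```

```text
(320, 172) [0.697 0.023 0.02 ] [ 15  20 129]
(495, 222) [ 0.589 -0.389  0.001] [ 10 103 104]
(467, 328) [ 0.341 -0.324  0.002] [  9 110 100]
(288, 278) [0.453 0.093 0.023] [ 8 22 92]
(376, 192) [ 0.638 -0.093  0.133] [ 18   6 224]
(433, 209) [ 0.604 -0.211  0.136] [ 18   6 225]
(403, 239) [ 0.537 -0.135  0.22 ] [40 13 60]
(430, 258) [ 0.502 -0.184  0.236] [ 56  74 185]
(360, 235) [ 0.543 -0.052  0.231] [ 56  75 183]
(270, 197) [0.63  0.131 0.088] [ 18   6 225]
(253, 225) [0.571 0.171 0.056] [ 24 122 246]
(520, 291) [ 0.428 -0.449  0.003] [ 11 131 138]
(495, 326) [ 0.351 -0.374  0.049] [ 17  12 193]
2617 [ 0.55607393 -0.13946303  0.19547809] [ 0.67917967 -0.18289695  0.71081903] angle 0.7801343774074847 hinge dir [-0.26002767 -0.96560117  0.        ] yaw 2.878541794991065
yaw -0.26305085859872807 [ 0.68636768 -0.18483262 -0.70337494]
extent along slope [-0.07759299  0.06291559] across [-0.0862982   0.09389953]
[ 396  224   92  105 2471] ((0.47290951013565063, -0.26467710733413696), (0.1677272915840149, 0.22825461626052856), 74.28800964355469)
```

```bash
cat > geo.py <<'E'
from h import *
def cover(w):
    n=np.array([0.67917967,-0.18289695,0.71081903]); c=np.array([0.55607393,-0.13946303,0.19547809]); return n,c
E
python3 - <<'E'
from geo import *
for nm in ("top","scene"):
    w=np.load(nm+"0.npy"); im=np.load(nm+"0i.npy"); n,c=cover(w)
    yaw=-.263; hd=np.array([-np.sin(yaw),np.cos(yaw),0]); f=np.cross(hd,n); f*=-np.sign(f[2])
    q=w-c; g=(abs(q@n)<(.008))&(abs(q@hd)<.13)&(abs(q@f)<.16)
    k,l,s,_=cv2.connectedComponentsWithStats(g.astype(np.uint8)); i=1+s[1:,4].argmax(); Q=q[l==i]
    print(nm,len(Q),np.median(Q@n),"f",np.percentile(Q@f,[.3,99.7]),"hd",np.percentile(Q@hd,[.3,99.7]))
    b=(abs(q@n-.016)<.006)&(abs(q@hd)<.09)&(abs(q@f)<.09); k,l,s,_=cv2.connectedComponentsWithStats(b.astype(np.uint8)); i=1+s[1:,4].argmax(); Q=q[l==i]
    e=cv2.minEnclosingCircle(np.c_[Q@f,Q@hd].astype(np.float32)); print("boss",len(Q),e)
a=c-.003*n; a=a+f*(.121-a[2])/f[2]; print("axis pt",a,"along f",(a-c)@f)
E
```

```text
top 6077 0.00012633133720785128 f [-0.10412058  0.11125684] hd [-0.09672624  0.10735318]
boss 964 ((-0.043662700802087784, 0.004974741488695145), 0.04724356159567833)
scene 4070 -0.0005066521939098283 f [-0.10030412  0.11715531] hd [-0.09608294  0.10876048]
boss 615 ((-0.04211387038230896, 0.007052871398627758), 0.04767598211765289)
axis pt [ 0.62463371 -0.15792171  0.121     ] along f 0.1028550048638438
```

Emit:
{"fn": "jog_arm", "kwargs": {"rows": [[[0,0,4],[0,0,-5],0],[[2,-4,8],[0,0,-10],0],[[4,-9,10],[0,0,-16],0],[[6,-14,10],[0,0,-22],0],[[8.5,-19,10],[0,0,-28],0],[[11,-24,10],[0,0,-34],0],[[13.5,-29,10],[0,0,-40],0],[[16,-34,10],[0,0,-46],0]], "newtons": 20}}

```text
clock: 1.1
position: [0.4174, 0.2279, 0.3266]
ee_rot: [-1.813, -2.566, 0.0]
force: [1.4, 0.7, -0.5]
width: 0.178
gripper_force: 0.0
```

Emit:
{"fn": "jog_arm", "kwargs": {"rows": [[[2.5,-5,0],[0,0,-6],0],[[5,-10,0],[0,0,-12],0],[[7.5,-15,0],[0,0,-18],0],[[10,-20,-1],[0,0,-24],0],[[12,-25,-2],[0,0,-30],0],[[12.9,-28.3,-3],[0,0,-35],0],[[12.9,-28.3,-4],[0,0,-35],0],[[12.9,-28.3,-4],[0,0,-35],0]]}}

```text
clock: 2.1
position: [0.5453, -0.0523, 0.2857]
ee_rot: [-2.494, -1.907, 0.002]
force: [-0.1, 0.5, -0.6]
width: 0.003
gripper_force: 0.0
```

```bash
python3 - <<'E'
from h import *
o=arm.observe(); print(o['clock'],o['position'],o['joints'],o['force'],o['width'],np.degrees(cv2.Rodrigues(o['ee_rot'])[0]@[1,0,0]),cv2.Rodrigues(o['ee_rot'])[0].round(3))
s=shot("scene"); cv2.imwrite("pics/s1.png",cv2.resize(s[0]['img'][80:320,180:500,::-1],(640,480)))
E
```

```text
2.1 [ 0.54533011 -0.05227452  0.28572615] [-0.48422158  0.28706994  0.6330774   1.70981465 -0.18044227  1.20587135
 -0.07086132] [-0.11077104  0.53321382 -0.6126699 ] 0.0027122119918147284 [ 1.50234075e+01  5.52910796e+01 -9.81763412e-03] [[ 0.262  0.965 -0.002]
 [ 0.965 -0.262  0.   ]
 [-0.    -0.002 -1.   ]]
```

View pics/s1.png

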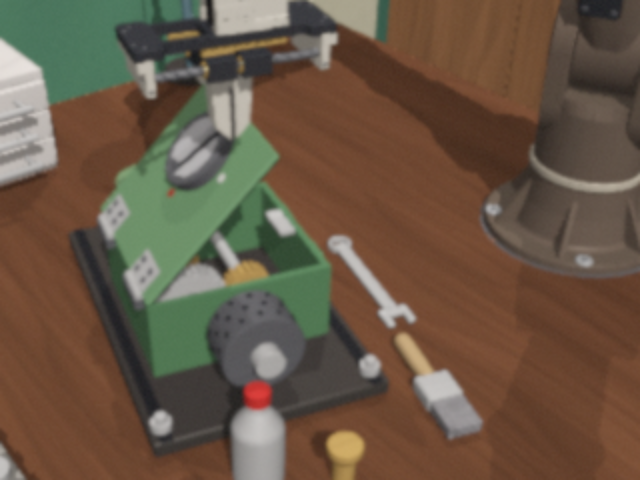

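The closed fingertips, at about (235,130) in this crop, stand 4 cm above the bare +y side of the cover and clear of the boss. I'll push the cover down along its arc.

Emit:
{"fn": "jog_arm", "kwargs": {"rows": [[[0,0,-2],[0,0,0],0],[[0,0,-3.5],[0,0,0],0],[[-0.5,0.1,-4.7],[0,0,0],0],[[-1.3,0.3,-5.6],[0,0,0],0],[[-2,0.5,-6.4],[0,0,0],0],[[-2.7,0.7,-7.5],[0,0,0],0],[[-3.3,0.9,-8.6],[0,0,0],0],[[-3.8,1.0,-9.8],[0,0,0],0]]}}

```text
clock: 3.15
position: [0.5071, -0.0431, 0.1879]
ee_rot: [-2.497, -1.906, 0.001]
force: [-0.4, 1.2, 3.6]
width: 0.005
gripper_force: 1.5
```

Emit:
{"fn": "jog_arm", "kwargs": {"rows": [[[-0.5,0.1,-1.2],[0,0,0],0],[[-0.8,0.2,-2.4],[0,0,0],0],[[-1.1,0.3,-3.6],[0,0,0],0],[[-1.2,0.4,-4.6],[0,0,0],0],[[-1.3,0.4,-5.6],[0,0,0],0],[[-1.3,0.4,-6.2],[0,0,0],0],[[-1.3,0.4,-6.5],[0,0,0],0],[[-1.3,0.4,-6.5],[0,0,0],0]]}}

```text
clock: 4.15
position: [0.4947, -0.0393, 0.1242]
ee_rot: [-2.497, -1.905, 0.0]
force: [-6.0, 0.3, 12.6]
width: 0.003
gripper_force: 6.1
```

Force of 12.6 N at tip height 0.124 m means the cover is on its stop. I'll lift clear and look at the slot.

Emit:
{"fn": "jog_arm", "kwargs": {"rows": [[[0,0,3],[0,0,0],0],[[0,0,7],[0,0,0],0.1],[[-2,5,9],[0,0,0],0.15],[[-5,10,9],[0,0,0],0.15],[[-8,14,9],[0,0,0],0.15],[[-8,14,9],[0,0,0],0.15]]}}

```text
clock: 4.9
position: [0.4132, 0.104, 0.2137]
ee_rot: [-2.49, -1.913, -0.001]
force: [0.5, 0.0, 0.2]
width: 0.144
gripper_force: 0.0
```

```bash
python3 - <<'E'
from h import *
print(arm.observe()['position'])
yaw=-.263; e=np.array([np.cos(yaw),np.sin(yaw)]); hd=np.array([-e[1],e[0]])
for nm in("top","scene"):
    s=shot(nm); d=s[0]; w=cloud(*s); im=d['img']; hsv=cv2.cvtColor(im,cv2.COLOR_RGB2HSV)
    # rays onto plane z=.140
    v,u=np.mgrid[0:480,0:640]; p=cv2.undistortPoints(np.stack([u.ravel(),v.ravel()],1).astype(np.float32)[:,None],s[1],np.array(d['dist_coeffs']))[:,0]
    C=-s[2].T@s[3]; r=np.c_[p,np.ones(len(p))]@s[2]
    def pl(z): return (C+r*((z-C[2])/r[:,2])[:,None])[:,:2].reshape(480,640,2)
    W=pl(.140); near=np.linalg.norm(W-[.486,-.115],axis=2)
    pc=w[near<.1]; print(nm,"plate z",np.nanmedian(w[near<.12][:,2]), "boss z",np.nanmedian(w[near<.04][:,2]))
    top=(near<.075)&(abs(w[...,2]-.140)<.005); Q=W[top].astype(np.float32); print("boss circ",cv2.minEnclosingCircle(Q))
    dark=((near<.036)&(hsv[...,2]<70)).astype(np.uint8); k,l,st,ce=cv2.connectedComponentsWithStats(dark); i=1+st[1:,4].argmax()
    D=pl(.127)[l==i]; m,vv=cv2.PCACompute(D.astype(np.float32),None)[:2]; R=cv2.minAreaRect(D.astype(np.float32)); a=np.degrees(np.arctan2(vv[0,1],vv[0,0]))
    print("slot",len(D),m,"az",a,"minrect",R)
    uu,v2=np.where(near<.13)[1],np.where(near<.13)[0]
    c=im[v2.min():v2.max(),uu.min():uu.max(),::-1]; cv2.imwrite(f"pics/{nm}2.png",cv2.resize(c,(400,400),interpolation=2))
a=[cv2.imread(f"pics/{n}2.png") for n in("top","scene")]; cv2.imwrite("pics/both2.png",np.hstack(a))
E
```

```text
[0.41321101 0.10399411 0.2137479 ]
top plate z 0.12370940005760775 boss z 0.13766350979649014
boss circ ((0.4853048622608185, -0.11505938321352005), 0.0459260493516922)Traceback (most recent call last):
  File "<stdin>", line 13, in <module>
ValueError: attempt to get argmax of an empty sequence
```

```bash
python3 - <<'E'
from h import *
a=[]
for nm in("top","scene"):
    s=shot(nm); d=s[0]; w=cloud(*s); im=d['img']; V=im.max(2)
    near=np.linalg.norm(w[...,:2]-[.4855,-.115],axis=2); near[abs(w[...,2]-.133)>.012]=9
    k=near<.034; print(nm,np.percentile(V[k],[1,10,30,50,80]))
    T,_=cv2.threshold(V[k],0,255,cv2.THRESH_OTSU); D=w[k&(V<T)]
    vv=cv2.PCACompute(D[:,:2].astype(np.float32),None)[1]; print(T,len(D),D.mean(0),"az dark",np.degrees(np.arctan2(vv[0,1],vv[0,0])))
    L=w[k&(w[...,2]<.133)]
    if len(L)>9: vv=cv2.PCACompute(L[:,:2].astype(np.float32),None)[1]; print(len(L),L.mean(0),"az low",np.degrees(np.arctan2(vv[0,1],vv[0,0])))
    y,x=np.where(near<.06); c=im[y.min():y.max()+1,x.min():x.max()+1,::-1]; a.append(cv2.resize(c,(400,400),interpolation=2)); print(x.min(),x.max(),y.min(),y.max())
cv2.imwrite("pics/both2.png",np.hstack(a))
E
```

```text
top [ 75.  80.  86. 226. 246.]
165.0 367 [ 0.48484328 -0.11652719  0.12729223] az dark -31.713223
412 [ 0.48486217 -0.11656635  0.12726045] az low -31.722628
357 414 237 294
scene [ 97. 126. 168. 185. 200.]
160.0 88 [ 0.47646414 -0.12057455  0.13042285] az dark -29.089724
102 [ 0.47786867 -0.12665865  0.12848992] az low -32.19968
277 327 177 207
```

View pics/both2.png

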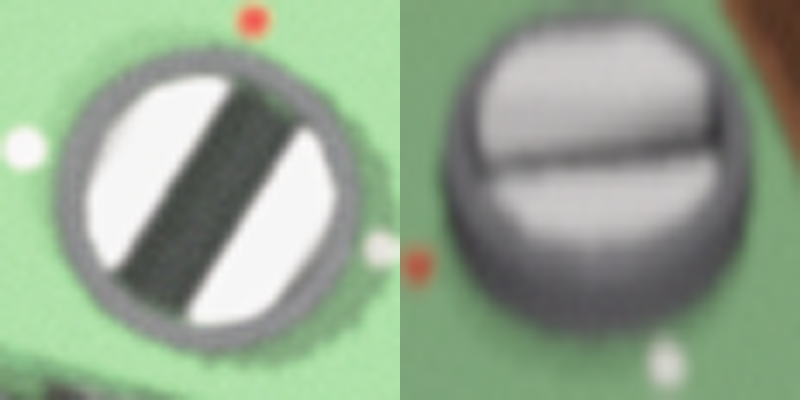

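The left crop shows the open slot running from (265,95) to (155,300), through the dial centre at (210,200). Its azimuth is -31.7°, so the fastener stands at about 0.29 rad, within the stated range. The boss centre at (0.485, -0.115) agrees with the value predicted from the hinge.

Emit:
{"fn": "jog_arm", "kwargs": {"rows": [[[1.5,-5,0],[0,0,-4],0.12],[[3,-10,0],[0,0,-8],0.12],[[5,-15,0],[0,0,-13],0.12],[[6.5,-20,0],[0,0,-17],0.12],[[7.2,-21.9,-1.5],[0,0,-17],0.12],[[7.2,-21.9,-3.5],[0,0,-17],0.12],[[7.2,-21.9,-5],[0,0,-17],0.12],[[7.2,-21.9,-5.4],[0,0,-17],0.12]]}}

```text
clock: 6.05
position: [0.4866, -0.1188, 0.1589]
ee_rot: [-2.752, -1.515, 0.002]
force: [-1.3, -0.6, 0.1]
width: 0.119
gripper_force: 0.0
```

Emit:
{"fn": "jog_arm", "kwargs": {"rows": [[[0,0,-0.7],[0,0,0],0.12],[[0,0,-1.4],[0,0,0],0.12],[[0,0,-2.0],[0,0,0],0.12],[[0,0,-2.6],[0,0,0],0.12],[[0,0,-2.8],[0,0,0],0.12],[[0,0,-2.8],[0,0,0],0.12]]}}

```text
clock: 6.8
position: [0.487, -0.1183, 0.1317]
ee_rot: [-2.751, -1.516, 0.0]
force: [-1.0, 0.6, -0.3]
width: 0.12
gripper_force: 0.0
```

The tip is in the slot (z 0.132, no contact force). I'll centre it and turn clockwise.

Emit:
{"fn": "jog_arm", "kwargs": {"rows": [[[-0.2,0.3,0],[0,0,-6],0.12],[[-0.2,0.3,0],[0,0,-14],0.12],[[-0.2,0.3,0],[0,0,-22],0.12],[[-0.2,0.3,0],[0,0,-30],0.12],[[-0.2,0.3,0],[0,0,-38],0.12],[[-0.2,0.3,0],[0,0,-46],0.12],[[-0.2,0.3,0],[0,0,-54],0.12],[[-0.2,0.3,0],[0,0,-62],0.12]]}}

```text
clock: 7.8
position: [0.4858, -0.1148, 0.1321]
ee_rot: [-3.139, 0.123, -0.002]
force: [1.7, 1.0, 0.0]
width: 0.121
gripper_force: 4.4
```

Emit:
{"fn": "jog_arm", "kwargs": {"rows": [[[0,0,0],[0,0,-7],0.12],[[0,0,0],[0,0,-13],0.12],[[0,0,0],[0,0,-18],0.12],[[0,0,0],[0,0,-21],0.12],[[0,0,0],[0,0,-21],0.12]]}}

```text
clock: 8.43
position: [0.4861, -0.115, 0.1321]
ee_rot: [-3.066, 0.686, -0.002]
force: [3.5, 1.0, 0.6]
width: 0.121
gripper_force: 4.0
```

```bash
python3 - <<'E'
from h import *
o=arm.observe(); y=cv2.Rodrigues(o['ee_rot'])[0][:,1]; print(o['position'],o['force'],o['ft_torque'],o['joints'][6],np.degrees(np.arctan2(y[1],y[0])))
E
```

```text
[ 0.48612419 -0.11500013  0.13209792] [3.5339927  1.01719236 0.56490859] [ 0.36885531 -0.62156145  0.05524653] -1.228279478082819 -115.21803865532233
```

Emit:
{"fn": "jog_arm", "kwargs": {"rows": [[[0,0,0],[0,0,-3],0.12],[[0,0,0],[0,0,-6],0.12],[[0,0,0],[0,0,-8],0.12],[[0,0,0],[0,0,-8],0.12]]}}

```text
clock: 8.93
position: [0.4861, -0.1154, 0.1321]
ee_rot: [3.01, -0.898, 0.003]
force: [6.6, 0.3, 1.6]
width: 0.12
gripper_force: 9.1
```

```bash
python3 - <<'E'
from h import *
o=arm.observe(); y=cv2.Rodrigues(o['ee_rot'])[0][:,1]; print(o['position'],o['force'],o['ft_torque'],o['joints'][6],o['gripper_force'],np.degrees(np.arctan2(y[1],y[0])))
E
```

```text
[ 0.48608479 -0.11543169  0.13214635] [6.62010493 0.28382739 1.6130514 ] [ 0.19677213 -1.11334564  0.24869932] -1.333595209099148 9.10643927520141 -123.21849268758452
```

Torque has risen well past the friction level, so it is at the stop. I'll ease back, lift out straight, move clear and check.

Emit:
{"fn": "jog_arm", "kwargs": {"rows": [[[0,0,0],[0,0,6],0.12],[[0,0,0],[0,0,11],0.12],[[0,0,1],[0,0,11],0.12],[[0,0,3],[0,0,11],0.12],[[0,0,8],[0,0,11],0.12],[[-3,5,12],[0,0,11],0.12],[[-6,11,13],[0,0,11],0.12],[[-10,17,13],[0,0,11],0.12]]}}

```text
clock: 9.93
position: [0.4164, 0.002, 0.2595]
ee_rot: [3.079, -0.614, -0.008]
force: [-0.8, 0.3, 0.2]
width: 0.119
gripper_force: 0.0
```

Emit:
{"fn": "jog_arm", "kwargs": {"rows": [[[0,3,0],[0,0,0],0.12],[[0,5,0],[0,0,0],0.12],[[0,5,0],[0,0,0],0.12]]}}

```text
clock: 10.3
position: [0.4173, 0.052, 0.2592]
ee_rot: [3.08, -0.608, -0.007]
force: [0.6, -0.4, 0.1]
width: 0.12
gripper_force: 0.0
```

```bash
python3 - <<'E'
from h import *
s=shot("top"); w=cloud(*s); im=s[0]['img']
near=np.linalg.norm(w[...,:2]-[.4855,-.115],axis=2); near[abs(w[...,2]-.133)>.012]=9
L=w[(near<.034)&(w[...,2]<.133)]; vv=cv2.PCACompute(L[:,:2].astype(np.float32),None)[1]; print(len(L),L.mean(0),"az",np.degrees(np.arctan2(vv[0,1],vv[0,0])))
c=w-[.626,-.1526,0]; e=np.array([.9656,-.26,0]); r=-(c@e); h=c@[.26,.9656,0]
g=(abs(h)>.055)&(abs(h)<.095)&(abs(w[...,2]-.124)<.02)
for a in(.03,.09,.15,.18): print(a,np.nanmedian(w[...,2][g&(abs(r-a)<.012)]))
cv2.imwrite("pics/top3.png",im[:,:,::-1]); o=arm.observe(); print(o['position'],o['force'],o['clock'])
E
```

```text
426 [ 0.48559861 -0.115056    0.12716391] az 74.81504
0.03 0.125594165973883
0.09 0.1242043104337928
0.15 0.12421727760756801
0.18 0.12426048477647897
[0.4173801  0.05074639 0.25914377] [ 0.17045384 -1.34588063 -0.44158291] 10.35
```

View pics/top3.png

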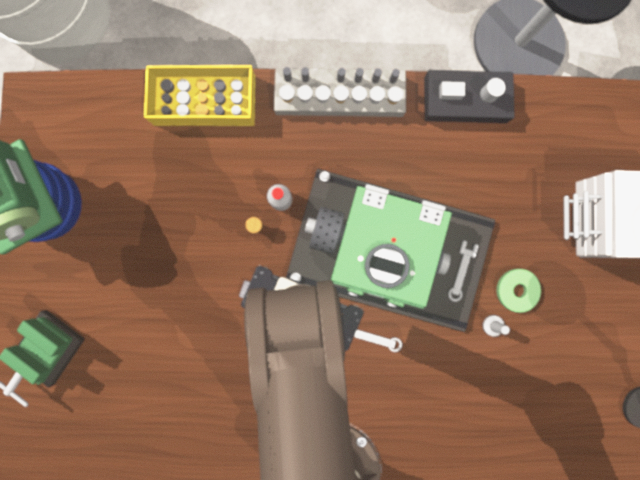

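The cover is level at 124 mm. The slot at (387,265) now lies at azimuth 74.8°, parallel to the hinge, so it is locked. The visible tools are in their places, and the arm is clear.

```bash
python3 -c "
from cell import arm
print(arm.sign_off())"
```

```text
the job is handed in; nothing more can be done
None
```

The cover was pushed fully shut and the fastener turned clockwise to its locked stop, both confirmed in the last top picture; the arm is clear and the job is handed in, with no verdict returned.

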